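# Marking chisel held ready over a bend line

### The job

Lay the steel bar with the blue band squarely across the little bench anvil, marked line over the middle of the anvil, and let go of it. Then take the yellow marking chisel out of its rack, lift it well clear of the aluminium rods, carry it over and finish while still holding it upright and still, its edge along the white line and about 5 mm above it, ready to be struck but not touching the bar. Never let the chisel touch the bar, keep everything off the rods and leave all the other things where they are.

Things in the scene. Friction and masses are not known exactly. Their poses are not given: they have to be found in the camera images.
- bar_mid (a point): Centre of a bright steel flat bar, 120 x 25 x 12 mm (x: length, y: width, z: up, thickness), about 0.28 kg, lying loose on the bench at the start (this point 6 mm above its underside). A blue band 34 mm long goes round its middle, with a thin white line on it that runs across the width (along y) exactly over this point. The line on the top face is thus 6 mm above this point.
- anvil_top (a point): Middle of the top face of a small steel bench anvil bolted to the bench, 60 mm above the bench. The narrow top face is 70 mm along its x and 36 mm along its y. The bar is to lie across it: length of the bar along the anvil's y, overhanging 42 mm either side.
- chisel_mid (a point): Centre, half-way up, of the marking chisel: a flat steel bar tool 140 mm tall, 20 mm wide (x) and 12 mm thick (y), z up, about 0.2 kg, lacquered yellow all over its shank and head, with a bright blade below that thins from 12 mm to 4 mm over the lowest 36 mm. It stands upright and loose in one of the rack's three slots (which one varies) with its lowest 50 mm in the slot and 90 mm above the rack; 1 mm play each way. Grasp it by its 12 mm thickness above the rack.
- chisel_edge (a point): Middle of the chisel's lower edge, 70 mm below the centre of the chisel; the edge is 20 mm long along x (4 mm thick along y). Same axes as the chisel. At the start it is hidden in the slot, 10 mm above the bench.
- rack_top (a point): Centre of the top face of the wooden tool rack, fixed to the bench, 170 mm (x) by 60 mm (y) and 60 mm high. Its three slots lie 50 mm apart along x at -50, 0 and +50 mm, each 22 x 14 mm and 50 mm deep. The other two slots hold a black drift (70 mm above the rack) and a green tool (80 mm above the rack), both 20 x 12 mm, which stay there.
- rods: Four aluminium rods along x (460 mm long, about x -230 to +238 mm) lying in two wooden cradles, all fixed; 80 mm wide along y, the cradles' ends 78 mm and the rods 75 mm above the bench. Origin on the bench in the middle. They lie between the rack and the anvil.
- tin: Bystander: tin with a yellow label, 72 mm across, 85 mm high, origin under its centre.
- jar: Bystander: glass jar with a steel lid, 64 mm across, 85 mm high, origin under its centre.
- hammer: Bystander: hammer lying flat along its x, head at the +x end, origin near its middle on the bench.
- wrench: Bystander: steel spanner lying flat along its x, origin near its middle on the bench.
- offcut: Bystander: wood offcut 70 x 45 x 40 mm, origin under its centre.
- screwdriver: Bystander: screwdriver lying along its x, origin near its middle on the bench.
- drift: Bystander: the black drift in the rack, 120 mm tall, origin under its lower end.
- caulker: Bystander: the green tool in the rack, 130 mm tall, origin under its lower end.

How it is judged:
On the way, in this order (a step that is already met when the one before it is completed fails the run):
1. the bar lies across the anvil, square and centred, let go (horizontal distance between bar_mid and anvil_top below 0.012 m and z of bar_mid in the frame of anvil_top between 0.003 and 0.009 m and angle between the x axis of bar_mid and the y axis of anvil_top, either way round below 0.18 rad and angle between bar_mid's own z axis and vertical below 0.06 rad and contact force between bar and the fingers below 0.1 N and contact force between bar and anvil above 0.5 N and linear speed of bar below 0.02 m/s), for 0.2 s.
2. the chisel is lifted clear above the height of the rods (edge more than 95 mm above the bench) (height (world z) of chisel_edge above 0.095 m and contact force between chisel and the fingers above 0.5 N), for 0.1 s.
At the end, for the whole second after the job is handed in: Bar released on the anvil, within 12 mm of its middle, square within 10 deg. Fingers hold the chisel still, upright within 5.7 deg, edge 1.5 to 12 mm above the bar, within 4.5 mm across and 7 mm along the line, parallel within 8 deg, touching neither bar nor anvil (horizontal distance between bar_mid and anvil_top below 0.012 m and z of bar_mid in the frame of anvil_top between 0.003 and 0.009 m and angle between the x axis of bar_mid and the y axis of anvil_top, either way round below 0.18 rad and angle between bar_mid's own z axis and vertical below 0.06 rad and contact force between bar and the fingers below 0.1 N and x of chisel_edge in the frame of bar_mid between -0.0045 and 0.0045 m and y of chisel_edge in the frame of bar_mid between -0.007 and 0.007 m and z of chisel_edge in the frame of bar_mid between 0.0075 and 0.018 m and angle between the x axis of chisel_edge and the y axis of bar_mid, either way round below 0.14 rad and angle between chisel_edge's own z axis and vertical below 0.1 rad and contact force between chisel and the fingers above 0.5 N and contact force between chisel and bar below 0.1 N and contact force between chisel and anvil below 0.1 N and linear speed of chisel below 0.02 m/s); the arm keeps its last pose, push and grip.
It fails at once if the chisel touches the bar (contact force between chisel and bar above 0.5 N).
It fails at once if something bumps the rods or their cradles (contact force between rods and anything else above 2 N).
It fails at once if one of the loose things on the bench is moved more than 25 mm (distance of any of tin, jar, hammer, wrench, offcut, screwdriver from where it was at the start of the episode above 0.025 m).
It fails at once if one of the other tools in the rack is moved more than 25 mm (distance of any of drift, caulker from where it was at the start of the episode above 0.025 m).
It also fails if it takes over 70 s, if anything falls off the work surface, if the arm or the gripper's body presses on something with over 40 N, if the wrist force passes 120 N, or if a joint passes its speed limit or range.

### The arm

A 7-joint arm with a two-finger parallel gripper is mounted at the origin on the work surface. World frame = base frame: x ahead of the robot, y to its left, z up, the work surface at z = 0. Lengths are in m, angles in rad, forces in N, time in s.
With the tool pointing down it reaches from about 0.4 to 0.85 m from the base axis. Payload 4.5 kg.
Tool frame: the origin (TCP) lies at the very end of the fingers, on their centre line; the grasp point (between the pads) lies 19 mm behind it; z points along the fingers, y is the line along which they close (so a half turn about z gives the same grasp; the last joint's range is limited). The gripper opens to 85 mm and grips with 20 to 120 N. Pads are 22 mm wide; open, the fingers measure 114 mm over their backs; the gripper's body (76 mm by 85 mm) begins 54 mm behind the grasp point. The pads swing forward as they close: fully open they stand 13 mm farther back than shut.
Start: joints at [1.215, 0.689, -0.195, 1.565, 0.157, 0.902, -0.215], TCP at [0.238, -0.578, 0.231] pointing down, gripper open.
Joint ranges: [-3.01, 3.01], [-0.46, 2.08], [-1.47, 1.51], [0.13, 2.56], [-1, 4.14], [0.04, 2.09], [-2.66, 2.66]. Speed limits (rad/s): [2.57, 2.57, 3.14, 3.14, 3.14, 3.14, 3.14].

### API

Orientations are given as a unit quaternion [w, x, y, z].
In Python, from workcell import robot gives the robot as it stands.
- The arm moves only by the tool carry_out, never from a script. Its argument "commands" is a list of rows, each a list of 2 entries, a list of its own where there are three numbers: the shift along the tool's x, y, z in units of 40 mm (1.0 is 40 mm), then the turn, a rotation vector about the tool's x, y, z in degrees. A call has 1 to 5 rows; each row shifts and turns the commanded pose from where the row before left it, along the tool's axes as they then stand; what a row does not reach is not made up. A row lasts 1/12 s, in which the tool goes at most 41.7 mm and 7.16 degrees, less where a joint would pass 70% of its speed; a pose out of reach is approached as far as the arm can. A call is refused whole if a number of a shift passes 1 or a number of a turn 7.16, either way. A call with a gripper value outside its range is refused whole. "hand" is the closure, from 0 (fully open) to 1 (shut), set as the call begins (left out, the last holds). The fingers move at their own pace and stop on an object; "force" is the grip in N (left out, the last holds). Time passes only in rows, so rows that do not move let the fingers close. It gives the time, the measured TCP pose, the force, the opening and the grip force at its end, in the units of the state.
- robot.get_state(): the state, without advancing time (a new reading comes with each control period).
- robot.grab_frame(name): name is "scene" or "top"; returns a dict with "image" (480x640x3 uint8, blue, green, red), "range_z" (480x640 float32, m along the optical axis (not along the pixel's ray), 0 where there is no reading), "fx", "fy", "cx", "cy" (pixels), "R" (3x3) and "t" (3): a world point X has camera coordinates R X + t. Camera axes: x right, y down, z forward; pixel columns grow to the right and rows downward; lengths in m; the calibration is good to about 2 mm. A picture is of the moment at which its call begins.
- robot.sign_off(): hands the job in; it is judged then, once.
The state is a dict: "time": time; "joint_pos": joint angles; "dq": joint speeds; "joint_torque": joint torques, N m; "tcp_pos": TCP position; "orientation": TCP orientation; "wrist_force": force on the tool from outside, world axes, zero at the start; "wrist_torque": the same for the moment, N m; "opening": finger opening in m; "finger_force": force on a finger pad.
Only numpy, scipy, OpenCV 4.12 (cv2) and the standard library are available. Lean on these libraries where they do the work, as an engineer would, in place of code of your own. Each camera call takes 0.05 s, during which the arm holds its last target. There are 200 camera calls.

## Working session

There is one attempt and no reset: what is moved stays moved. The work goes in short steps, Python scripts to look and compute and a tool call to move; the robot and the scene stay as the last step left them, time stands still between calls to the robot, and variables do not carry over. Pictures are saved under pics/ and viewed, at most 10 in all, crops included, and the job is handed in when it is done.

Besides the shell and the picture viewer there is one more tool, called after "Call:" in YAML: its name, and indented under it one key for each argument. carry_out: Moves the arm, as the interface text tells. Its arguments: {"type":"object","properties":{"commands":{"type":"array","items":{"type":"array"}},"hand":{"type":"number"},"force":{"type":"number"}},"required":["commands"]}

```bash
mkdir -p pics
cat > h.py <<'E'
import numpy as np, cv2, pickle
from workcell import robot
def grab(n):
    f=robot.grab_frame(n); pickle.dump(f,open(f'{n}.pkl','wb')); return f
def cloud(f):
    z=f['range_z'].astype(float); v,u=np.mgrid[:z.shape[0],:z.shape[1]]
    c=np.stack([(u-f['cx'])/f['fx']*z,(v-f['cy'])/f['fy']*z,z],-1)
    P=(c-np.array(f['t']))@np.array(f['R']); P[z==0]=np.nan; return P
def proj(f,X):
    c=np.array(f['R'])@np.array(X)+np.array(f['t']); return c[0]/c[2]*f['fx']+f['cx'],c[1]/c[2]*f['fy']+f['cy']
E
python3 - <<'E'
from h import *
for n in('scene','top'):
    f=grab(n); cv2.imwrite(f'pics/{n}0.png',f['image']); R=np.array(f['R']);print(n,-R.T@np.array(f['t']),R[2],f['fx'])
s=robot.get_state();print(s['time'],s['tcp_pos'],s['orientation'],s['opening'])
E
```

```text
scene [ 1.44967367 -0.33687797  0.76180814] [-0.76287704  0.28379597 -0.58092897] 475.1981557290749
top [ 0.32308283 -0.00848097  1.04855417] [ 0.23423649  0.02021205 -0.97196952] 465.1258040084441
0.1 [ 0.23723622 -0.57760173  0.23054271] [-8.04078063e-04  9.81058200e-01  1.93711410e-01 -2.26069143e-04] 0.08538615405307882
```

View pics/scene0.png

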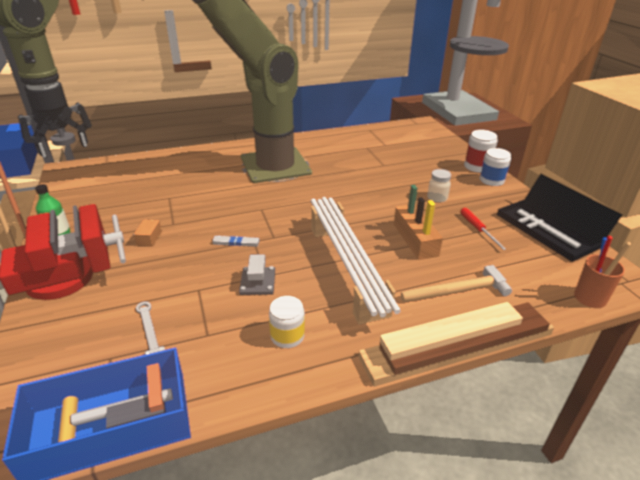

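View pics/top0.png

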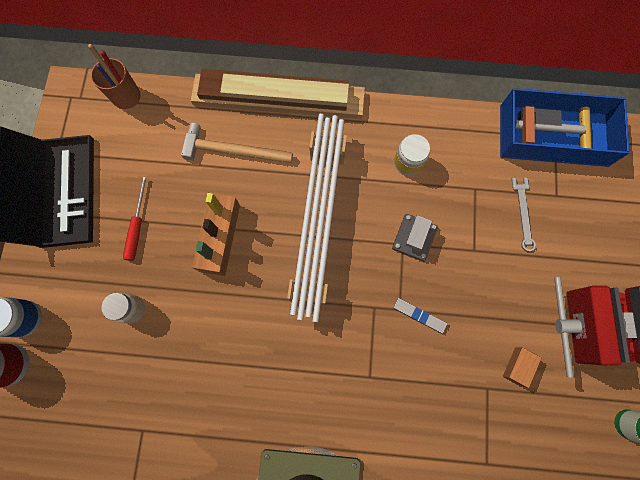

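The top view shows the bar at about (420,316), the anvil top face at (419,232), and the yellow chisel at (213,203) in the rack slot farthest from the robot. The rods lie between, around (318,217), the tin is at (412,155) and the hammer at (240,150). The scene view agrees: bar (236,240), anvil (257,270), chisel (430,215).

```bash
cat > m.py <<'E'
from h import *
def rect(P,lab):
    Q=P[:,:2].astype(np.float32)*1000
    (c,s,a)=cv2.minAreaRect(Q); b=cv2.boxPoints((c,s,a)); e=[b[1]-b[0],b[2]-b[1]]; L=max(e,key=np.linalg.norm)
    print(lab,len(P),'rectc',np.round(c,1),'size',np.round(s,1),'long-axis deg',round(np.degrees(np.arctan2(L[1],L[0]))%180,1),'mean',np.round(P.mean(0)*1000,1),'medz',round(np.median(P[:,2])*1000,1))
def near(C,p,r,z0,z1):
    return (np.hypot(C[...,0]-p[0],C[...,1]-p[1])<r)&(C[...,2]>z0)&(C[...,2]<z1)
E
python3 - <<'E'
from m import *
F={n:pickle.load(open(n+'.pkl','rb')) for n in('scene','top')}
C={n:cloud(F[n]) for n in F}
ct=C['top']
pix={'bar':(420,316),'anvil':(419,232),'chisel':(213,199),'rack':(215,265),'tin':(412,150)}
p={k:ct[v,u] for k,(u,v) in pix.items()}
for k in p: print(k,p[k].round(4))
for n in F:
    c=C[n]; im=cv2.cvtColor(F[n]['image'],cv2.COLOR_BGR2HSV)
    rect(c[near(c,p['bar'],.08,.006,.03)],n+' bar')
    blue=(im[...,0]>100)&(im[...,0]<130)&(im[...,1]>120)&near(c,p['bar'],.08,.006,.03); rect(c[blue],n+' band')
    rect(c[near(c,p['anvil'],.06,.052,.07)],n+' anvil')
    rect(c[near(c,p['chisel'],.2,.053,.066)&(c[...,1]>p['chisel'][1]-.06)],n+' rack')
    yel=(im[...,0]>22)&(im[...,0]<35)&(im[...,1]>150)&near(c,p['chisel'],.05,.07,.2); rect(c[yel],n+' chisel')
    yt=yel&(c[...,2]>.144); 
    if yt.sum()>3: rect(c[yt],n+' chiseltop')
    d=near(c,p['chisel'],.16,.1,.2)&~yel&(c[...,1]>p['chisel'][1]-.06)
    rect(c[d],n+' others')
    r=(c[...,2]>.055)&(c[...,2]<.1)&(c[...,0]<1.0)&(c[...,0]>.25)&(np.abs(c[...,1]-ct[217,318][1])<.07); rect(c[r],n+' rods')
    rect(c[near(c,p['tin'],.06,.03,.11)],n+' tin')
E
```

```text
bar [ 0.4033 -0.2126  0.0127]
anvil [ 0.5812 -0.194   0.0581]
chisel [0.5931 0.245  0.1357]
rack [0.4685 0.2401 0.0604]
tin [ 0.7602 -0.1654  0.0864]
scene bar 307 rectc [ 407.7 -212.9] size [120.7  31.7] long-axis deg 67.5 mean [ 409.  -213.3    9.8] medz 9.9
scene band 19 rectc [ 407.2 -211.9] size [23.7 15.8] long-axis deg 71.1 mean [ 408.2 -211.7   10.3] medz 10.5
scene anvil 322 rectc [ 583.8 -193.1] size [35.9 73.3] long-axis deg 162.7 mean [ 587.7 -194.2   57.9] medz 58.1
scene rack 656 rectc [543.1 253.5] size [ 62.9 175.7] long-axis deg 176.0 mean [558.  245.4  58.2] medz 58.0
scene chisel 20 rectc [595.6 250.1] size [11.  23.3] long-axis deg 178.7 mean [596.5 250.6 147.7] medz 147.4
scene chiseltop 20 rectc [595.6 250.1] size [11.  23.3] long-axis deg 178.7 mean [596.5 250.6 147.7] medz 147.4
scene others 330 rectc [544.  253.2] size [ 16.1 123.3] long-axis deg 177.2 mean [550.3 251.2 121.4] medz 121.4
scene rods 4432 rectc [650.2  35. ] size [565.  114.6] long-axis deg 2.2 mean [714.5  31.2  67.6] medz 70.2
scene tin 1274 rectc [ 773.3 -172.2] size [68.7 70.3] long-axis de
[... 324 characters left out ...]
xis deg 162.6 mean [ 580.6 -192.9   59.7] medz 59.7
top rack 1596 rectc [542.1 253.9] size [ 61.7 170.6] long-axis deg 176.0 mean [535.5 248.9  59.8] medz 59.9
top chisel 69 rectc [591.4 249.8] size [12.  20.4] long-axis deg 175.5 mean [591.9 249.1 137.7] medz 149.4
top chiseltop 50 rectc [592.4 250.2] size [11.2 18.8] long-axis deg 170.5 mean [592.4 250.1 149.8] medz 149.9
top others 327 rectc [542.  253.5] size [ 13.5 120.5] long-axis deg 176.1 mean [534.6 251.5 126.6] medz 129.0
top rods 6291 rectc [649.4  35.1] size [562.2 114.3] long-axis deg 2.2 mean [637.7  32.7  71. ] medz 73.0
top tin 993 rectc [ 765.1 -170.6] size [70.3 69.4] long-axis deg 32.3 mean [ 758.4 -168.7   75.7] medz 83.5
```

```bash
cat > plan.py <<'E'
import sys
from h import *
from scipy.spatial.transform import Rotation as R
def plan(xyz,th):
    s=robot.get_state(); q=s['orientation']; r=R.from_quat([q[1],q[2],q[3],q[0]]); t=np.radians(th)
    g=R.from_matrix(np.array([[np.cos(t),np.sin(t),0],[np.sin(t),-np.cos(t),0],[0,0,-1]]))
    x=r.as_matrix()[:,0]; d=np.array(xyz)-s['tcp_pos']
    print('t',round(s['time'],2),'tcp',np.round(s['tcp_pos'],4),'yaw',round(np.degrees(np.arctan2(x[1],x[0])),2),'q7',round(s['joint_pos'][6],2),'open',round(s['opening'],4))
    print('turn(deg, tool)',np.round(np.degrees((r.inv()*g).as_rotvec()),2),'shift before turn(units)',np.round(r.inv().apply(d)/.04,3),'after turn',np.round(g.inv().apply(d)/.04,3))
if __name__=='__main__':
    a=[float(v) for v in sys.argv[1:]]; plan(a[:3],a[3])
E
python3 plan.py 0.4055 -0.2125 0.13 67.4
```

```text
t 0.1 tcp [ 0.2372 -0.5776  0.2305] yaw 22.34 q7 -0.22 open 0.0854
turn(deg, tool) [-9.000e-02 -3.000e-02 -4.506e+01] shift before turn(units) [ 7.36  -6.839  2.524] after turn [10.043  0.376  2.514]
```

Call:
carry_out:
  commands:
    - [[0,0,0],[0,0,-6.44]]
    - [[0,0,0],[0,0,-6.44]]
    - [[0,0,0],[0,0,-6.44]]
    - [[0,0,0],[0,0,-6.44]]
    - [[0,0,0],[0,0,-6.44]]
  hand: 0
  force: 40

```text
time: 0.52
tcp_pos: [0.2373, -0.5778, 0.2308]
orientation: [-0.001, 0.888, 0.461, -0.0]
wrist_force: [-0.3, 0.3, -0.8]
opening: 0.0854
finger_force: 0.0
```

Call:
carry_out:
  commands:
    - [[0,0,0],[0,0,-6.44]]
    - [[0,0,0],[0,0,-6.44]]
    - [[0.6,0,0],[0,0,0]]
    - [[0.7,0,0],[0,0,0]]
    - [[0.7,0,0],[0,0,0]]

```text
time: 0.93
tcp_pos: [0.2678, -0.5035, 0.2306]
orientation: [-0.0, 0.832, 0.554, 0.0]
wrist_force: [0.2, 0.1, -0.2]
opening: 0.0856
finger_force: 0.0
```

Call:
carry_out:
  commands:
    - [[0.7,0.03,0],[0,0,0]]
    - [[0.7,0.03,0],[0,0,0]]
    - [[0.7,0.03,0.2],[0,0,0]]
    - [[0.7,0.03,0.2],[0,0,0]]
    - [[0.7,0.03,0.2],[0,0,0]]

```text
time: 1.35
tcp_pos: [0.3277, -0.3761, 0.207]
orientation: [-0.0, 0.832, 0.555, 0.0]
wrist_force: [-0.2, 0.3, -0.7]
opening: 0.0853
finger_force: 0.0
```

Call:
carry_out:
  commands:
    - [[0.7,0.03,0.3],[0,0,0]]
    - [[0.7,0.03,0.3],[0,0,0]]
    - [[0.7,0.03,0.3],[0,0,0]]
    - [[0.7,0.03,0.3],[0,0,0]]
    - [[0.7,0.03,0.3],[0,0,0]]

```text
time: 1.77
tcp_pos: [0.3871, -0.2492, 0.1467]
orientation: [-0.0, 0.832, 0.555, -0.0]
wrist_force: [1.2, -0.8, -0.8]
opening: 0.0852
finger_force: 0.0
```

```bash
python3 plan.py 0.4055 -0.2125 0.05 67.4
```

```text
t 1.77 tcp [ 0.3871 -0.2492  0.1467] yaw 67.39 q7 -0.34 open 0.0852
turn(deg, tool) [-0.01 -0.   -0.01] shift before turn(units) [1.023 0.072 2.416] after turn [1.023 0.072 2.416]
```

Call:
carry_out:
  commands:
    - [[0.5,0.04,0.5],[0,0,0]]
    - [[0.5,0.03,0.5],[0,0,0]]
    - [[0,0,0.5],[0,0,0]]
    - [[0,0,0.5],[0,0,0]]
    - [[0,0,0.4],[0,0,0]]
  hand: 0.4

```text
time: 2.18
tcp_pos: [0.4049, -0.2137, 0.0499]
orientation: [-0.0, 0.831, 0.556, -0.0]
wrist_force: [0.4, 0.3, 0.6]
opening: 0.0516
finger_force: 0.0
```

```bash
python3 plan.py 0.4055 -0.2125 0.004 67.4
```

```text
t 2.18 tcp [ 0.4049 -0.2137  0.0499] yaw 67.51 q7 -0.49 open 0.0516
turn(deg, tool) [-0.05 -0.    0.11] shift before turn(units) [0.034 0.004 1.148] after turn [0.034 0.003 1.148]
```

Call:
carry_out:
  commands:
    - [[0.02,0,0.4],[0,0,0]]
    - [[0,0,0.4],[0,0,0]]
    - [[0,0,0.25],[0,0,0]]
    - [[0,0,0.08],[0,0,0]]
    - [[0,0,0],[0,0,0]]

```text
time: 2.6
tcp_pos: [0.406, -0.2142, 0.0066]
orientation: [-0.002, 0.831, 0.556, -0.001]
wrist_force: [-0.5, 0.6, -0.3]
opening: 0.0514
finger_force: 0.0
```

Call:
carry_out:
  commands:
    - [[0,0,0],[0,0,0]]
    - [[0,0,0],[0,0,0]]
    - [[0,0,0],[0,0,0]]
    - [[0,0,0],[0,0,0]]
    - [[0,0,0],[0,0,0]]
  hand: 1
  force: 50

```text
time: 3.02
tcp_pos: [0.4061, -0.2145, 0.0082]
orientation: [-0.001, 0.832, 0.555, -0.001]
wrist_force: [-1.1, 0.4, 5.1]
opening: 0.0224
finger_force: 49.4
```

Call:
carry_out:
  commands:
    - [[0,0,0],[0,0,0]]
    - [[0,0,0],[0,0,0]]
    - [[0,0,0],[0,0,0]]
    - [[0,0,0],[0,0,0]]
    - [[0,0,0],[0,0,0]]

```text
time: 3.43
tcp_pos: [0.4061, -0.2144, 0.0082]
orientation: [-0.001, 0.832, 0.555, -0.001]
wrist_force: [-1.1, 1.5, 6.0]
opening: 0.0226
finger_force: 49.5
```

Call:
carry_out:
  commands:
    - [[0,0,-0.2],[0,0,0]]
    - [[0,0,-0.3],[0,0,0]]
    - [[0,0,-0.5],[0,0,0]]
    - [[0,0,-0.6],[0,0,0]]
    - [[0,0,-0.6],[0,0,0]]

```text
time: 3.85
tcp_pos: [0.406, -0.2143, 0.0964]
orientation: [-0.002, 0.832, 0.555, -0.001]
wrist_force: [0.0, -0.8, -2.4]
opening: 0.0232
finger_force: 49.4
```

Call:
carry_out:
  commands:
    - [[0,0,-0.5],[0,0,0]]
    - [[0,0,-0.3],[0,0,0]]
    - [[0,0,0],[0,0,0]]
    - [[0,0,0],[0,0,0]]

```text
time: 4.18
tcp_pos: [0.4066, -0.2149, 0.1278]
orientation: [-0.001, 0.832, 0.555, -0.0]
wrist_force: [-0.4, -0.8, -3.4]
opening: 0.0226
finger_force: 49.4
```

```bash
python3 plan.py 0.582 -0.1935 0.12 72.6
python3 - <<'E'
from m import *
a=[]
for n in('scene','top'):
    f=grab(n); u,v=map(int,proj(f,robot.get_state()['tcp_pos'])); u=min(max(u,80),560);v=min(max(v,60),420)
    a.append(cv2.resize(f['image'][v-60:v+60,u-75:u+75],None,fx=2.6,fy=4*.65)); print(n,u,v)
    c=cloud(f); im=cv2.cvtColor(f['image'],cv2.COLOR_BGR2HSV); s=robot.get_state()['tcp_pos']
    rect(c[near(c,s,.07,s[2]-.03,s[2]+.009)],n+' bar')
cv2.imwrite('pics/lift.png',np.hstack(a))
E
```

```text
t 4.18 tcp [ 0.4066 -0.2149  0.1278] yaw 67.37 q7 -0.71 open 0.0226
turn(deg, tool) [-0.1  -0.03 -5.23] shift before turn(units) [2.18  3.841 0.19 ] after turn [1.821 4.024 0.196]
scene 229 201
scene bar 398 rectc [ 412.7 -214.9] size [120.2  41.1] long-axis deg 70.4 mean [ 415.  -212.8  127. ] medz 128.4
top 432 311
top bar 383 rectc [ 400.9 -209.7] size [121.   32.7] long-axis deg 56.6 mean [ 417.  -184.5  130.1] medz 130.3
```

View pics/lift.png

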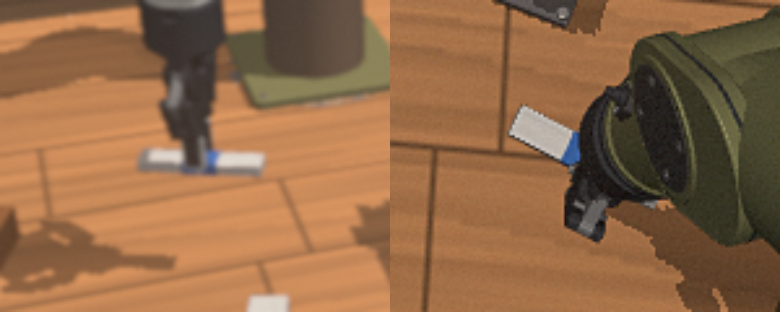

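The bar is held level: in the left (scene) crop it lies around (200,160) with the band by the fingers, and in the right (top) crop it shows at (545,135), mostly hidden by the wrist. Next I carry it over the anvil.

Call:
carry_out:
  commands:
    - [[0,0,0],[0,0,-5.2]]
    - [[0.3,0.6,0],[0,0,0]]
    - [[0.3,0.7,0],[0,0,0]]
    - [[0.3,0.7,0],[0,0,0]]
    - [[0.3,0.7,0],[0,0,0]]

```text
time: 4.7
tcp_pos: [0.5243, -0.2005, 0.1259]
orientation: [-0.002, 0.806, 0.592, -0.002]
wrist_force: [0.3, -0.8, -2.3]
opening: 0.0226
finger_force: 49.5
```

Call:
carry_out:
  commands:
    - [[0.3,0.7,0.1],[0,0,0]]
    - [[0.28,0.62,0.1],[0,0,0]]
    - [[0,0,0],[0,0,0]]
    - [[0,0,0],[0,0,0]]

```text
time: 5.03
tcp_pos: [0.5815, -0.1932, 0.1171]
orientation: [-0.002, 0.805, 0.593, -0.001]
wrist_force: [-0.6, 0.6, -2.7]
opening: 0.0226
finger_force: 49.7
```

```bash
python3 plan.py 0.5816 -0.195 0.068 72.6
python3 - <<'E'
from m import *
a=[]
for n in('scene','top'):
    f=grab(n); u,v=map(int,proj(f,robot.get_state()['tcp_pos']));
    a.append(cv2.resize(f['image'][v-60:v+60,u-75:u+75],None,fx=2.6,fy=4*.65)); print(n,u,v)
    c=cloud(f); s=robot.get_state()['tcp_pos']
    rect(c[near(c,s,.07,s[2]-.012,s[2]+.007)],n+' bar')
cv2.imwrite('pics/over.png',np.hstack(a))
E
```

```text
t 5.03 tcp [ 0.5815 -0.1932  0.1171] yaw 72.72 q7 -0.58 open 0.0226
turn(deg, tool) [-0.3  -0.05  0.12] shift before turn(units) [-0.043  0.023  1.229] after turn [-0.041  0.017  1.229]
scene 253 242
scene bar 484 rectc [ 587.4 -192.8] size [120.2  37.6] long-axis deg 75.2 mean [ 588.7 -190.9  116.7] medz 117.9
top 425 226
top bar 538 rectc [ 578.2 -192.3] size [119.6  30. ] long-axis deg 72.6 mean [ 579.4 -188.4  120. ] medz 120.6
```

View pics/over.png

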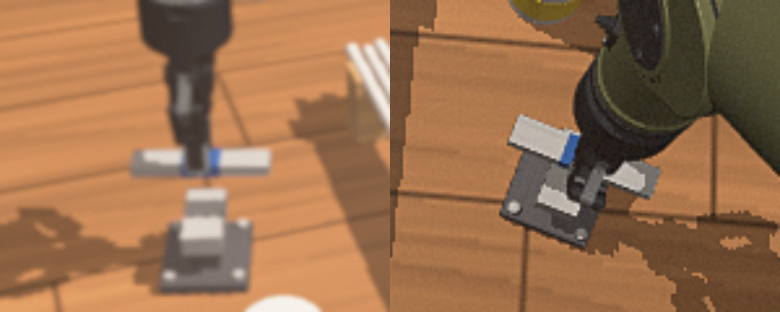

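The bar hangs squarely over the anvil in both crops: scene bar at (200,162) above the anvil at (205,225), top bar from (545,135) to (635,175). Lowering it.

Call:
carry_out:
  commands:
    - [[-0.03,0.01,0.3],[0,0,0]]
    - [[0,0,0.35],[0,0,0]]
    - [[0,0,0.3],[0,0,0]]
    - [[0,0,0.1],[0,0,0]]
    - [[0,0,0],[0,0,0]]

```text
time: 5.55
tcp_pos: [0.5794, -0.196, 0.0756]
orientation: [-0.002, 0.806, 0.592, -0.002]
wrist_force: [-0.9, -0.6, -2.4]
opening: 0.023
finger_force: 49.6
```

Call:
carry_out:
  commands:
    - [[0,0,0.05],[0,0,0]]
    - [[0,0,0.05],[0,0,0]]
    - [[0,0,0.05],[0,0,0]]
    - [[0,0,0],[0,0,0]]
    - [[0,0,0],[0,0,0]]

```text
time: 5.97
tcp_pos: [0.5813, -0.1959, 0.0715]
orientation: [-0.001, 0.806, 0.592, -0.001]
wrist_force: [-0.2, 0.2, -2.4]
opening: 0.0229
finger_force: 49.7
```

Call:
carry_out:
  commands:
    - [[0,0,0.04],[0,0,0]]
    - [[0,0,0.04],[0,0,0]]
    - [[0,0,0],[0,0,0]]
    - [[0,0,0],[0,0,0]]

```text
time: 6.3
tcp_pos: [0.5814, -0.1959, 0.0684]
orientation: [-0.001, 0.806, 0.592, -0.0]
wrist_force: [-0.5, 0.5, 0.9]
opening: 0.0229
finger_force: 50.0
```

Call:
carry_out:
  commands:
    - [[0,0,0],[0,0,0]]
    - [[0,0,0],[0,0,0]]
    - [[0,0,0],[0,0,0]]
    - [[0,0,0],[0,0,0]]
    - [[0,0,0],[0,0,0]]
  hand: 0.4

```text
time: 6.72
tcp_pos: [0.5812, -0.1958, 0.0681]
orientation: [-0.001, 0.806, 0.592, -0.001]
wrist_force: [0.1, -0.2, -0.5]
opening: 0.0512
finger_force: 0.0
```

Call:
carry_out:
  commands:
    - [[0,0,-0.3],[0,0,0]]
    - [[0,0,-0.4],[0,0,0]]
    - [[0,0,-0.6],[0,0,0]]
    - [[0,0,-0.7],[0,0,0]]
    - [[0,0,-0.7],[0,0,0]]

```text
time: 7.13
tcp_pos: [0.5811, -0.1957, 0.1779]
orientation: [-0.001, 0.806, 0.592, -0.001]
wrist_force: [0.7, -0.1, -0.2]
opening: 0.0514
finger_force: 0.0
```

Call:
carry_out:
  commands:
    - [[0,0,-0.7],[0,0,0]]
    - [[0,0,-0.7],[0,0,0]]
    - [[0,0,0],[0,0,7]]
    - [[0,0,0],[0,0,7]]
    - [[0,0,0],[0,0,7]]
  hand: 0

```text
time: 7.55
tcp_pos: [0.5818, -0.196, 0.2339]
orientation: [-0.001, 0.902, 0.433, 0.0]
wrist_force: [0.2, 0.5, 0.1]
opening: 0.0853
finger_force: 0.0
```

Call:
carry_out:
  commands:
    - [[0,0,0],[0,0,7]]
    - [[0,0,0],[0,0,7]]
    - [[0,0,0],[0,0,7]]
    - [[0,0,0],[0,0,7]]
    - [[0,0,0],[0,0,7]]

```text
time: 7.97
tcp_pos: [0.5816, -0.1957, 0.2331]
orientation: [-0.001, 0.99, 0.142, -0.001]
wrist_force: [0.4, 0.4, 0.0]
opening: 0.0856
finger_force: 0.0
```

Call:
carry_out:
  commands:
    - [[0,0,0],[0,0,7]]
    - [[0,0,0],[0,0,7]]
    - [[0,0,0],[0,0,6.6]]
    - [[0,0,0],[0,0,0]]
    - [[0,0,0],[0,0,0]]

```text
time: 8.38
tcp_pos: [0.5816, -0.1957, 0.2328]
orientation: [-0.0, 0.999, -0.033, -0.001]
wrist_force: [-0.2, -0.1, -0.6]
opening: 0.0852
finger_force: 0.0
```

```bash
python3 plan.py 0.592 0.250 0.22 -4
```

```text
t 8.38 tcp [ 0.5816 -0.1957  0.2328] yaw -3.77 q7 -1.56 open 0.0852
turn(deg, tool) [-0.05  0.11  0.23] shift before turn(units) [ -0.474 -11.134   0.332] after turn [ -0.519 -11.132   0.321]
```

Call:
carry_out:
  commands:
    - [[0,-0.4,0],[0,0,0]]
    - [[0,-0.7,0],[0,0,0]]
    - [[0,-0.7,0],[0,0,0]]
    - [[-0.04,-0.7,0],[0,0,0]]
    - [[-0.04,-0.7,0],[0,0,0]]

```text
time: 8.8
tcp_pos: [0.5872, -0.0668, 0.2326]
orientation: [-0.001, 0.999, -0.033, -0.001]
wrist_force: [0.0, 0.0, -1.0]
opening: 0.0851
finger_force: 0.0
```

Call:
carry_out:
  commands:
    - [[-0.04,-0.7,0],[0,0,0]]
    - [[-0.04,-0.7,0],[0,0,0]]
    - [[-0.04,-0.7,0],[0,0,0]]
    - [[-0.04,-0.7,0],[0,0,0]]
    - [[-0.04,-0.7,0],[0,0,0]]

```text
time: 9.22
tcp_pos: [0.5888, 0.0735, 0.2328]
orientation: [-0.001, 0.999, -0.033, -0.001]
wrist_force: [0.1, 0.2, 0.6]
opening: 0.0854
finger_force: 0.0
```

Call:
carry_out:
  commands:
    - [[-0.04,-0.7,0],[0,0,0]]
    - [[-0.04,-0.7,0],[0,0,0]]
    - [[-0.04,-0.7,0],[0,0,0]]
    - [[-0.04,-0.7,0],[0,0,0]]
    - [[-0.04,-0.7,0],[0,0,0]]

```text
time: 9.63
tcp_pos: [0.5905, 0.2138, 0.2329]
orientation: [-0.001, 0.999, -0.033, -0.001]
wrist_force: [0.5, 0.5, -0.3]
opening: 0.0854
finger_force: 0.0
```

Call:
carry_out:
  commands:
    - [[-0.04,-0.7,0],[0,0,0]]
    - [[0,0,0],[0,0,0]]
    - [[0,0,0],[0,0,0]]

```text
time: 9.88
tcp_pos: [0.5903, 0.2431, 0.2327]
orientation: [-0.001, 1.0, -0.031, -0.001]
wrist_force: [0.4, -0.1, 0.2]
opening: 0.0852
finger_force: 0.0
```

```bash
python3 plan.py 0.592 0.250 0.095 -4
python3 - <<'E'
from m import *
for n in('scene','top'):
    f=grab(n); c=cloud(f); im=cv2.cvtColor(f['image'],cv2.COLOR_BGR2HSV)
    rect(c[near(c,(.581,-.194),.07,.064,.08)],n+' bar')
    blue=(im[...,0]>100)&(im[...,0]<130)&(im[...,1]>120)&near(c,(.581,-.194),.08,.064,.08); rect(c[blue],n+' band')
    if n=='top':
        b=blue; v0,v1=np.where(b.any(1))[0][[0,-1]]; u0,u1=np.where(b.any(0))[0][[0,-1]]
        cv2.imwrite('pics/onanvil.png',cv2.resize(f['image'][v0-40:v1+41,u0-55:u1+56],None,fx=5,fy=5))
        # white line inside the band: bright pixels, low saturation, within 8 mm of band centre
        w=near(c,c[blue].mean(0),.011,.064,.08)&(im[...,1]<130); print(len(c[w])); rect(c[w],'white')
E
```

```text
t 9.88 tcp [0.5903 0.2431 0.2327] yaw -3.59 q7 -2.23 open 0.0852
turn(deg, tool) [-0.16  0.18  0.41] shift before turn(units) [ 0.043 -0.165  3.443] after turn [ 0.031 -0.174  3.442]
scene bar 451 rectc [ 584.  -195.4] size [119.1  30.5] long-axis deg 74.4 mean [ 585.9 -194.7   69.7] medz 69.9
scene band 42 rectc [ 584.9 -194.6] size [26.  23.7] long-axis deg 65.8 mean [ 584.  -194.2   70.3] medz 70.3
top bar 677 rectc [ 580.2 -194.1] size [119.3  58.6] long-axis deg 55.4 mean [ 580.5 -195.    71.6] medz 71.8
top band 156 rectc [ 581.3 -195.2] size [33.  25.9] long-axis deg 71.6 mean [ 581.3 -195.    72.2] medz 72.2
17
white 17 rectc [ 581.3 -194.9] size [ 3.6 21.3] long-axis deg 162.0 mean [ 581.8 -195.1   71.6] medz 71.9
```

View pics/onanvil.png

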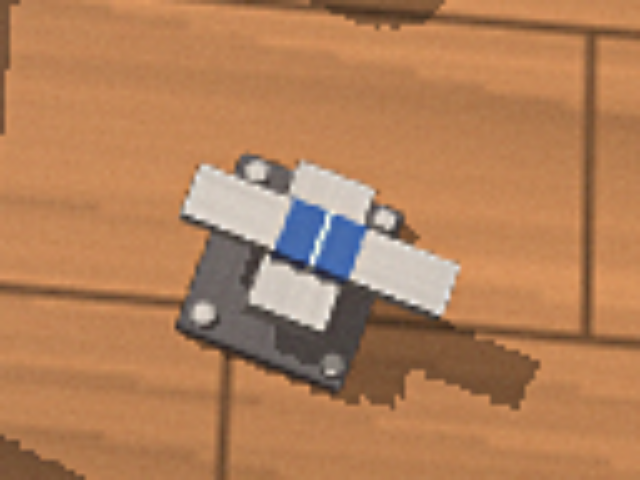

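The bar lies square on the anvil: the white line at crop (320,238) sits over the middle of the top face, and the overhangs look equal. Now down to the chisel.

Call:
carry_out:
  commands:
    - [[0.03,-0.17,0.3],[0,0,0.4]]
    - [[0,0,0.6],[0,0,0]]
    - [[0,0,0.6],[0,0,0]]
    - [[0,0,0],[0,0,0]]
    - [[0,0,0],[0,0,0]]

```text
time: 10.4
tcp_pos: [0.5919, 0.2457, 0.1711]
orientation: [0.001, 0.999, -0.039, -0.003]
wrist_force: [0.6, -0.5, 0.4]
opening: 0.0854
finger_force: 0.0
```

```bash
python3 plan.py 0.592 0.250 0.095 -4
```

```text
t 10.4 tcp [0.5919 0.2457 0.1711] yaw -4.44 q7 -2.27 open 0.0854
turn(deg, tool) [ 0.07  0.32 -0.44] shift before turn(units) [ 0.005 -0.109  1.902] after turn [-0.005 -0.107  1.902]
```

Call:
carry_out:
  commands:
    - [[0,-0.1,0.2],[0,0.3,-0.4]]
    - [[0,0,0.4],[0,0,0]]
    - [[0,0,0.4],[0,0,0]]
    - [[0,0,0],[0,0,0]]
    - [[0,0,0],[0,0,0]]

```text
time: 10.82
tcp_pos: [0.5932, 0.2513, 0.133]
orientation: [-0.0, 0.999, -0.035, 0.002]
wrist_force: [0.2, -1.1, 1.4]
opening: 0.0852
finger_force: 0.0
```

```bash
python3 plan.py 0.592 0.250 0.095 -4
```

```text
t 10.82 tcp [0.5932 0.2513 0.133 ] yaw -3.97 q7 -2.28 open 0.0852
turn(deg, tool) [-0.06 -0.18  0.03] shift before turn(units) [-0.031  0.036  0.949] after turn [-0.028  0.035  0.949]
```

Call:
carry_out:
  commands:
    - [[-0.02,0.03,0.3],[0,-0.1,0]]
    - [[0,0,0.35],[0,0,0]]
    - [[0,0,0.3],[0,0,0]]
    - [[0,0,0],[0,0,0]]
    - [[0,0,0],[0,0,0]]

```text
time: 11.23
tcp_pos: [0.5919, 0.2499, 0.0941]
orientation: [-0.0, 0.999, -0.035, 0.0]
wrist_force: [0.2, 0.7, 0.6]
opening: 0.0854
finger_force: 0.0
```

```bash
python3 plan.py 0.592 0.250 0.095 -4
```

```text
t 11.23 tcp [0.5919 0.2499 0.0941] yaw -3.99 q7 -2.29 open 0.0854
turn(deg, tool) [-0.03 -0.01  0.01] shift before turn(units) [ 0.001 -0.003 -0.022] after turn [ 0.001 -0.003 -0.022]
```

Aligned. Closing.

Call:
carry_out:
  commands:
    - [[0,0,0],[0,0,0]]
    - [[0,0,0],[0,0,0]]
    - [[0,0,0],[0,0,0]]
    - [[0,0,0],[0,0,0]]
    - [[0,0,0],[0,0,0]]
  hand: 1
  force: 60

```text
time: 11.65
tcp_pos: [0.5924, 0.2501, 0.095]
orientation: [-0.001, 0.999, -0.035, 0.001]
wrist_force: [-0.1, 0.8, 0.0]
opening: 0.0255
finger_force: 0.0
```

Call:
carry_out:
  commands:
    - [[0,0,0],[0,0,0]]
    - [[0,0,0],[0,0,0]]
    - [[0,0,0],[0,0,0]]
    - [[0,0,0],[0,0,0]]
    - [[0,0,0],[0,0,0]]

```text
time: 12.07
tcp_pos: [0.5925, 0.2504, 0.0949]
orientation: [-0.001, 0.999, -0.035, 0.001]
wrist_force: [-0.2, 0.3, 2.5]
opening: 0.0114
finger_force: 58.7
```

Call:
carry_out:
  commands:
    - [[0,0,-0.1],[0,0,0]]
    - [[0,0,-0.3],[0,0,0]]
    - [[0,0,-0.4],[0,0,0]]
    - [[0,0,-0.4],[0,0,0]]
    - [[0,0,-0.4],[0,0,0]]

```text
time: 12.48
tcp_pos: [0.5915, 0.2491, 0.1595]
orientation: [0.0, 0.999, -0.035, -0.0]
wrist_force: [0.4, 0.1, -1.9]
opening: 0.0113
finger_force: 59.5
```

```bash
python3 plan.py 0.592 0.250 0.245 -4
```

```text
t 12.48 tcp [0.5915 0.2491 0.1595] yaw -4.0 q7 -2.27 open 0.0113
turn(deg, tool) [0.04 0.02 0.  ] shift before turn(units) [ 0.009 -0.021 -2.137] after turn [ 0.01  -0.022 -2.137]
```

Call:
carry_out:
  commands:
    - [[0,0,-0.5],[0,0,0]]
    - [[0,0,-0.6],[0,0,0]]
    - [[0,0,-0.6],[0,0,0]]
    - [[0,0,-0.4],[0,0,0]]
    - [[0,0,0],[0,0,0]]

```text
time: 12.9
tcp_pos: [0.5938, 0.2504, 0.247]
orientation: [-0.002, 0.999, -0.035, 0.004]
wrist_force: [0.5, 0.4, -1.4]
opening: 0.0108
finger_force: 59.8
```

```bash
python3 - <<'E'
from m import *
s=robot.get_state()['tcp_pos']; a=[]
for n in('scene','top'):
    f=grab(n); c=cloud(f); im=cv2.cvtColor(f['image'],cv2.COLOR_BGR2HSV); u,v=map(int,proj(f,s))
    a.append(cv2.resize(f['image'][v-60:v+60,u-75:u+75],None,fx=2.6,fy=2.6))
    m=near(c,s,.03,.15,s[2]-.008); rect(c[m],n)
    for z in (.16,.18,.2,.22):
        k=m&(np.abs(c[...,2]-z)<.01)
        if k.any(): print(z,c[k].mean(0).round(4),k.sum())
    print('lowest',np.nanmin(c[m][:,2]) if m.any() else None)
cv2.imwrite('pics/chis.png',np.hstack(a))
E
python3 plan.py 0.5813 -0.195 0.245 -4
```

```text
scene 219 rectc [594.2 249.7] size [15.1 26.9] long-axis deg 177.0 mean [598.5 247.5 204. ] medz 205.3
0.16 [0.5985 0.2489 0.1652] 16
0.18 [0.5983 0.2483 0.18  ] 46
0.2 [0.5984 0.2471 0.2006] 64
0.22 [0.5985 0.2472 0.2202] 63
lowest 0.16182284238936717
top 134 rectc [590.7 245.6] size [11.8 22.5] long-axis deg 154.8 mean [587.8 246.2 199.3] medz 200.4
0.16 [0.5907 0.2476 0.1641] 13
0.18 [0.5884 0.247  0.1809] 34
0.2 [0.5888 0.2461 0.201 ] 42
0.22 [0.5864 0.2454 0.2183] 35
lowest 0.15985228436174106
t 13.0 tcp [0.5917 0.2494 0.2428] yaw -4.0 q7 -2.25 open 0.0113
turn(deg, tool) [-0.02 -0.05  0.  ] shift before turn(units) [ 0.516 11.1   -0.059] after turn [ 0.516 11.1   -0.056]
```

View pics/chis.png

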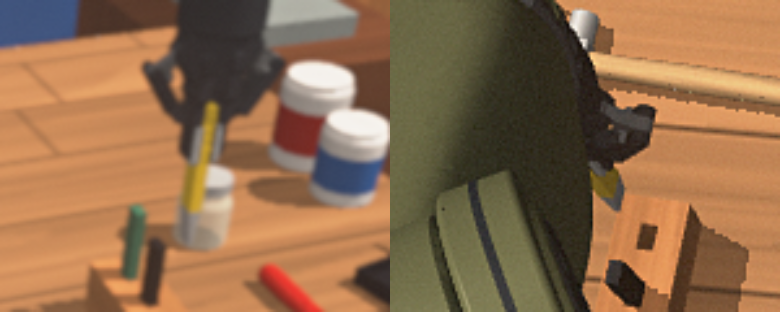

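The chisel is out of the rack, upright and held: scene crop shank (205,150), blade end at (188,235). The top crop shows the empty slot at (647,237), with the drift still in place at (625,280). Carrying it over the rods.

Call:
carry_out:
  commands:
    - [[0,0.3,0],[0,0,0]]
    - [[0,0.5,0],[0,0,0]]
    - [[0,0.6,0],[0,0,0]]
    - [[0.04,0.65,0],[0,0,0]]
    - [[0.04,0.65,0],[0,0,0]]

```text
time: 13.42
tcp_pos: [0.586, 0.1394, 0.2406]
orientation: [0.001, 0.999, -0.035, -0.001]
wrist_force: [0.3, -0.5, -1.3]
opening: 0.0112
finger_force: 59.6
```

Call:
carry_out:
  commands:
    - [[0.04,0.65,0],[0,0,0]]
    - [[0.04,0.65,0],[0,0,0]]
    - [[0.04,0.65,0],[0,0,0]]
    - [[0.04,0.65,0],[0,0,0]]
    - [[0.04,0.65,0],[0,0,0]]

```text
time: 13.83
tcp_pos: [0.5848, 0.009, 0.2406]
orientation: [0.0, 0.999, -0.035, -0.002]
wrist_force: [-0.7, -0.0, -2.5]
opening: 0.0113
finger_force: 59.6
```

Call:
carry_out:
  commands:
    - [[0.04,0.65,0],[0,0,0]]
    - [[0.04,0.65,0],[0,0,0]]
    - [[0.04,0.65,0],[0,0,0]]
    - [[0.04,0.65,0],[0,0,0]]
    - [[0.04,0.65,0],[0,0,0]]

```text
time: 14.25
tcp_pos: [0.5834, -0.1209, 0.2405]
orientation: [-0.0, 0.999, -0.035, -0.002]
wrist_force: [0.1, 0.1, -2.8]
opening: 0.0114
finger_force: 59.6
```

Call:
carry_out:
  commands:
    - [[0,0.6,0],[0,0,0]]
    - [[0,0.6,0],[0,0,0]]
    - [[0,0.4,0],[0,0,0]]
    - [[0,0.2,0],[0,0,0]]
    - [[0,0,0],[0,0,0]]

```text
time: 14.67
tcp_pos: [0.5785, -0.1937, 0.2406]
orientation: [0.0, 0.999, -0.037, -0.001]
wrist_force: [0.2, -0.3, -1.7]
opening: 0.011
finger_force: 59.6
```

Call:
carry_out:
  commands:
    - [[0,0,0],[0,0,4.5]]
    - [[0,0,0],[0,0,4.5]]
    - [[0,0,0],[0,0,4.5]]
    - [[0,0,0],[0,0,0]]
    - [[0,0,0],[0,0,0]]

```text
time: 15.08
tcp_pos: [0.5804, -0.1886, 0.2417]
orientation: [-0.001, 0.989, -0.15, -0.0]
wrist_force: [0.6, 0.2, -1.9]
opening: 0.0115
finger_force: 59.6
```

```bash
python3 plan.py 0.5813 -0.195 0.2 -17.5
```

```text
t 15.08 tcp [ 0.5804 -0.1886  0.2417] yaw -17.24 q7 -1.76 open 0.0115
turn(deg, tool) [-0.1   0.04  0.26] shift before turn(units) [0.07  0.147 1.042] after turn [0.07  0.145 1.042]
```

Call:
carry_out:
  commands:
    - [[0.07,0.15,0.2],[0,0,0.2]]
    - [[0,0,0.4],[0,0,0]]
    - [[0,0,0.4],[0,0,0]]
    - [[0,0,0],[0,0,0]]
    - [[0,0,0],[0,0,0]]

```text
time: 15.5
tcp_pos: [0.5807, -0.1969, 0.201]
orientation: [-0.001, 0.988, -0.153, -0.001]
wrist_force: [0.5, 0.5, -1.0]
opening: 0.0112
finger_force: 59.5
```

```bash
python3 plan.py 0.5813 -0.195 0.175 -17.5
```

```text
t 15.5 tcp [ 0.5807 -0.1969  0.201 ] yaw -17.64 q7 -1.76 open 0.0112
turn(deg, tool) [-0.07  0.12 -0.14] shift before turn(units) [ 0.002 -0.049  0.651] after turn [ 0.001 -0.05   0.651]
```

Call:
carry_out:
  commands:
    - [[0,-0.05,0.15],[0,0,0]]
    - [[0,0,0.25],[0,0,0]]
    - [[0,0,0.25],[0,0,0]]
    - [[0,0,0],[0,0,0]]
    - [[0,0,0],[0,0,0]]

```text
time: 15.92
tcp_pos: [0.5815, -0.1948, 0.1753]
orientation: [-0.001, 0.988, -0.154, -0.0]
wrist_force: [-0.6, -1.1, -2.2]
opening: 0.0113
finger_force: 59.5
```

```bash
cat > chk.py <<'E'
from m import *
import sys
s=robot.get_state()['tcp_pos']; a=[]; zs=s[2]
for n in('scene','top'):
    f=grab(n); c=cloud(f); im=cv2.cvtColor(f['image'],cv2.COLOR_BGR2HSV); u,v=map(int,proj(f,(s[0],s[1],.09)))
    a.append(cv2.resize(f['image'][v-45:v+45,u-56:u+56],None,fx=3.5,fy=3.5,interpolation=cv2.INTER_CUBIC))
    m=near(c,s,.035,.0765,zs-.008)
    for lo in np.arange(.078,zs-.01,.014):
        k=m&(c[...,2]>lo)&(c[...,2]<lo+.014)
        if k.sum()>4: print(n,round(lo+.007,3),c[k].mean(0).round(4),k.sum())
    blue=(im[...,0]>100)&(im[...,0]<130)&(im[...,1]>120)&near(c,(.581,-.194),.08,.064,.08); rect(c[blue],n+' band')
    d=(im[...,0]>22)&(im[...,0]<35)&(im[...,1]>150)&near(c,s,.04,.076,.2)
    if d.sum()>4: print('yellow z range',c[d][:,2].min().round(4),c[d].mean(0).round(4))
cv2.imwrite(sys.argv[1],np.hstack(a))
E
python3 plan.py 0.5813 -0.195 0.163 -17.5;python3 chk.py pics/near.png
```

```text
t 15.92 tcp [ 0.5815 -0.1948  0.1753] yaw -17.67 q7 -1.77 open 0.0113
turn(deg, tool) [-0.06  0.06 -0.17] shift before turn(units) [-0.004  0.006  0.308] after turn [-0.004  0.006  0.308]
scene 0.099 [ 0.5877 -0.196   0.0995] 18
scene 0.113 [ 0.5901 -0.1963  0.1142] 20
scene 0.127 [ 0.5905 -0.1963  0.128 ] 30
scene 0.141 [ 0.5882 -0.1953  0.1413] 35
scene 0.155 [ 0.59   -0.1967  0.1544] 31
scene 0.169 [ 0.5903 -0.1962  0.1648] 16
scene band 42 rectc [ 583.1 -193.7] size [27.7 21.8] long-axis deg 76.1 mean [ 584.  -194.1   70.2] medz 70.3
top 0.099 [ 0.5724 -0.1918  0.0994] 6
top 0.113 [ 0.5717 -0.1917  0.1137] 7
top 0.127 [ 0.5745 -0.1921  0.1272] 16
top 0.141 [ 0.5731 -0.1916  0.1412] 17
top 0.155 [ 0.5725 -0.1912  0.1544] 15
top 0.169 [ 0.5717 -0.192   0.1645] 6
top band 127 rectc [ 581.8 -195.4] size [34.5 26.8] long-axis deg 73.6 mean [ 580.4 -192.5   72.1] medz 71.9
yellow z range 0.1298 [ 0.5721 -0.1929  0.1645]
```

View pics/near.png

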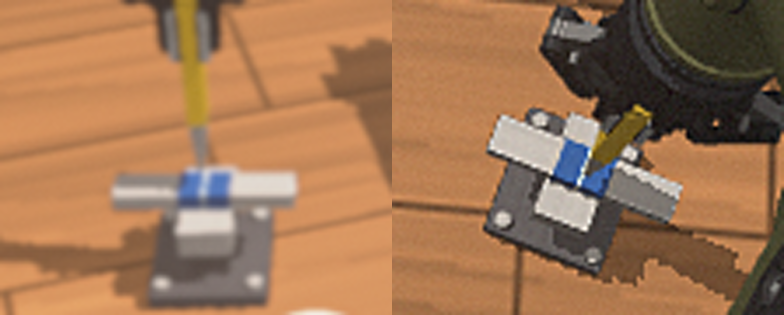

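The scene crop shows the chisel upright at (195,100), its blade tip at (200,165) right over the white line at (205,188), clear of the bar. The top crop shows the bar square and undisturbed, the chisel's near side at (620,135). Lowering the last 12 mm.

Call:
carry_out:
  commands:
    - [[0,0,0.1],[0,0,0]]
    - [[0,0,0.1],[0,0,0]]
    - [[0,0,0.1],[0,0,0]]
    - [[0,0,0],[0,0,0]]
    - [[0,0,0],[0,0,0]]

```text
time: 16.43
tcp_pos: [0.5819, -0.1949, 0.1638]
orientation: [-0.001, 0.988, -0.154, 0.0]
wrist_force: [-0.0, 0.6, -2.3]
opening: 0.0113
finger_force: 59.5
```

Call:
carry_out:
  commands:
    - [[0,0,0],[0,0,0]]
    - [[0,0,0],[0,0,0]]
    - [[0,0,0],[0,0,0]]
    - [[0,0,0],[0,0,0]]
    - [[0,0,0],[0,0,0]]

```text
time: 16.85
tcp_pos: [0.5822, -0.195, 0.1643]
orientation: [-0.0, 0.988, -0.154, 0.001]
wrist_force: [-0.0, 0.3, -2.9]
opening: 0.0112
finger_force: 59.5
```

```bash
python3 chk.py pics/fin.png; python3 plan.py 0.5813 -0.195 0.163 -17.5
```

```text
scene 0.085 [ 0.5899 -0.1964  0.0852] 14
scene 0.099 [ 0.5912 -0.1974  0.0992] 18
scene 0.113 [ 0.5904 -0.1967  0.1131] 29
scene 0.127 [ 0.5912 -0.1964  0.1271] 33
scene 0.141 [ 0.59   -0.1962  0.1414] 36
scene 0.155 [ 0.5902 -0.1963  0.1518] 19
scene band 26 rectc [ 584.8 -192.5] size [23.5 21.7] long-axis deg 69.5 mean [ 587.3 -187.8   70.4] medz 70.3
top 0.099 [ 0.5717 -0.1917  0.0995] 8
top 0.113 [ 0.5738 -0.1916  0.1127] 13
top 0.127 [ 0.5739 -0.1918  0.1275] 18
top 0.141 [ 0.5731 -0.1917  0.1406] 15
top 0.155 [ 0.5717 -0.192   0.1515] 9
top band 127 rectc [ 582.1 -195.1] size [34.1 27. ] long-axis deg 70.6 mean [ 580.2 -192.4   72. ] medz 72.2
yellow z range 0.1132 [ 0.5742 -0.1922  0.1514]
t 16.95 tcp [ 0.5822 -0.195   0.1643] yaw -17.69 q7 -1.78 open 0.0112
turn(deg, tool) [-0.06 -0.05 -0.19] shift before turn(units) [-0.021  0.007  0.031] after turn [-0.021  0.007  0.031]
```

View pics/fin.png

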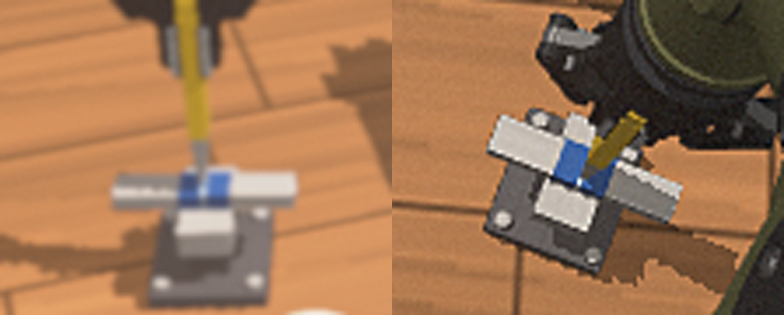

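The edge is now over the white line: tip at about (200,190) in the scene crop and (583,180) in the top crop. It is about 6–7 mm above the bar and not touching it. Handing in.

```bash
python3 -c "from workcell import robot; print(robot.sign_off())"
```

```text
the job is handed in; nothing more can be done
None
```

I handed the job in with the bar released square and centred on the anvil, and the chisel held upright and still over the white line, its edge about 6–7 mm above the bar by my measurement; the sign-off gave no verdict.

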